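# Turn an engraving blank over on the turning block

### The arm

A 6-joint arm with a two-finger parallel gripper is mounted at the origin on the work surface. World frame = base frame: x ahead of the robot, y to its left, z up, the work surface at z = 0. Lengths are in m, angles in rad, forces in N, time in s.
With the tool pointing down it reaches from about 0.375 to 0.9 m from the base axis. Payload 3.1 kg.
Tool frame: the origin (TCP) lies at the very end of the fingers, on their centre line; the grasp point (between the pads) lies 19 mm behind it (robot.hold_point_z is the z of the grasp point in the tool frame, in m); z points along the fingers, y is the direction in which the jaws open and shut (so a half turn about z gives the same grasp; the last joint's range is limited). The gripper opens to 87 mm and grips with 3 to 60 N. Pads are 19 mm wide; open, the fingers measure 117 mm over their backs; the gripper's body (75 mm by 190 mm) begins 51 mm behind the grasp point.
Start: joints at [-1.284, 0.527, 1.433, -0, 1.181, -0.178], TCP at [0.281, -0.558, 0.196] pointing down, gripper open.
Joint ranges: [-3.08, 3.08], [-0.75, 2.2], [0.22, 2.44], [-1.43, 4.57], [0, 2.65], [-2.85, 2.85]. Speed limits (rad/s): [2.79, 2.79, 3.14, 3.14, 3.14, 3.14].

### API

Orientations are given as a unit quaternion [x, y, z, w].
In Python, from rig import robot, viewer, spotter gives the robot as it stands.
- The arm moves only by the shell command python3 -m crank 'ROWS' [FORCE]. ROWS is text: rows parted by semicolons, each of 7 numbers parted by spaces: the turn, a rotation vector about the tool's x, y, z in units of 5 degrees (1.0 is 5 degrees), then the shift along the tool's x, y, z in units of 40 mm (1.0 is 40 mm), then the gripper's target within -1 to 1 (shut at 1, half-way at 0, fully open at -1). A call has 1 to 5 rows; each row shifts and turns the pose as measured when the row begins, along the tool's axes as they then stand; what a row does not reach is not made up. A row lasts 1/8 s, in which the tool goes at most 62.5 mm and 10.7 degrees, less where a joint would pass 70% of its speed; a pose out of reach is approached as far as the arm can. A call is refused whole if a number of a shift passes 1 or a number of a turn 1, either way. A call with a gripper value outside its range is refused whole. The fingers move at their own pace and stop on an object; FORCE is the grip in N (left out, the last holds). Time passes only in rows, so rows that do not move let the fingers close. It gives the time, the measured TCP pose, the force and the opening at its end, in the units of the state.
- robot.get_obs(): the state, without advancing time (a new reading comes with each control period).
- viewer.camera(name): name is "scene" or "side" or "wrist"; returns a dict with "img" (420x560x3 uint8, red, green, blue), "camera_matrix" (3x3 intrinsics, pixels), "xyz" and "attitude" of the camera in the world. Camera axes: x right, y down, z forward; pixel columns grow to the right and rows downward; lengths in m; the calibration is good to about 2 mm. A picture is of the moment at which its call begins. There is no depth.
- robot.hand_in(): hands the job in, once; it reports no verdict.
Trained networks look in a picture, given as the dict that the camera call returned (one of the last four; its "shot" number tells which), for a name from the list of things; names that differ only in an ending like _2 or _b are one class to them, and where a whole thing is asked for, a point or a joint stands for the part that bears it (a point fixed in the world has none). Each returns a list of dicts, best first, with "score" (0 to 1); they miss things now and then, are a little off and sometimes report something else, mostly with a low value. They report only what shows in the picture. A call takes as long as a camera call. They do not tell look-alikes from the thing itself.
- spotter.boxes_of(name, picture): "at" ([x, y, z] in m, in the coordinates of the camera as it stood for that picture, good to about 4 mm: the middle of the surface that is visible of it).
The state is a dict: "time": time; "q": joint angles; "joint_velocities": joint speeds; "joint_torque": joint torques, N m; "position": TCP position; "tool_rot": TCP orientation; "ft_force": force on the tool from outside, world axes, zero at the start; "moment": the same for the moment, N m; "grip_width": finger opening in m.
Only numpy, scipy, OpenCV 4.12 (cv2) and the standard library are available. Lean on these libraries where they do the work, as an engineer would, in place of code of your own. Each camera call takes 0.05 s, during which the arm holds its last target.

### The job

Turn the brass blank over by pushing alone: push it along the dark deck until its front edge drops into the groove against the far wall, and push on so that it tips up on edge and flips over onto the green shelf, blue side up. Then slide it along the shelf until it lies flush and square against the metal end stop, and move clear of it. Push gently with the fingers, never lift, carry or squeeze the blank, and leave the bur stand, jar and ring post where they are.

Things in the scene. Friction and masses are not known exactly. Their poses are not given: they have to be found in the camera images.
- block: Fixed turning block, 355 mm long, 130 mm wide (y -65 to 65 mm). Origin at bench level, mid-width, under the near lip of the groove; +x is the push direction, z up. Along x: -165 to 0 mm dark-wood upper deck, top 64 mm above the bench; 0 to 54 mm groove; 54 to 176 mm green shelf, top 22 mm above the bench; 176 to 190 mm aluminium end stop, top 39 mm above the bench.
- groove (a point): Centre of the groove floor, 10 mm above the bench; axes as the block's. The groove is 54 mm wide along x, open at both ends; its near wall (the lip) rises 54 mm to the upper deck, its far wall only 12 mm to the green shelf. A finger notch in the middle of the lip, 66 mm wide (y) and 30 mm deep (x), goes down to the same floor. A blank standing on edge in the groove tops out 100 mm above the bench.
- stop (a point): Middle of the end stop's upright face, at shelf level; axes as the block's. The stop spans the block's full width and stands 17 mm above the shelf. With the blank flush, its centre is 45 mm from this face.
- blank: Loose brass plate, 90 mm along its x, 96 along y, 6 thick, about 0.4 kg; origin at its centre. Starts on the deck, x roughly along the block's x, z up: brass on top, blue below. With its centre 5 to 15 mm past the lip it drops in, but only when the finger behind backs off; it leans at about 45 degrees, rear edge just above the deck, and must be swung up past upright. Fallen, it still overhangs the groove by 15 to 25 mm.
- bur_stand: Bystander: red round bur stand with small steel burs, 52 mm across, 48 mm high, loose. Origin at the centre of its underside.
- jar: Bystander: small amber jar, 44 mm across, 50 mm high, loose. Origin at the centre of its underside.
- ring_post: Bystander: steel ring post on a round foot, 48 mm across, 56 mm high, loose. Origin at the centre of its underside.
Mind the look-alikes: they are no part of the job. Several things have the shape of the blank; the one meant has the colours described above.

How it is judged:
On the way, in this order (a step that is already met when the one before it is completed fails the run):
1. the blank stands steeply on edge in the groove, its front edge on the groove floor (angle between blank's own z axis and vertical between 1.2 and 1.9 rad and x of blank in the frame of block between 0.015 and 0.075 m and z of blank in the frame of block below 0.066 m), for 0.02 s.
2. the blank lies blue side up on the green shelf (angle between blank's own z axis and vertical above 3.06 rad and z of blank in the frame of block between 0.02 and 0.03 m), for 0.2 s.
At the end, for the whole second after the job is handed in: The blank lies flat (within 0.08 rad) and at rest on the green shelf, blue side up, its front edge within 4 mm of the end stop and parallel to it within 0.06 rad, its centre within 35 mm of the block's centre line (all of step 2 and x of blank in the frame of block between 0.127 and 0.134 m and y of blank in the frame of block between -0.035 and 0.035 m and angle between the x axis of blank and the x axis of block, either way round below 0.06 rad and linear speed of blank below 0.02 m/s); the robot touches nothing.
It fails at once if the blank is lifted: its centre rises more than 95 mm above the bench (it lies at 67 mm at the start) (height (world z) of blank above 0.095 m).
It fails at once if the blank is squeezed or rammed: more than 50 N between fingers and blank (contact force between the fingers and blank above 50 N).
It fails at once if the blank comes off the block (y of blank in the frame of block above 0.065 m or y of blank in the frame of block below -0.065 m).
It fails at once if the bur stand, jar or ring post is moved over 20 mm or knocked over (distance of any of bur_stand, jar, ring_post from where it was at the start of the episode above 0.02 m or angle between any of bur_stand, jar, ring_post's own z axis and vertical above 0.3 rad).
It also fails if it takes over 58 s, if anything falls off the work surface, if the arm or the gripper's body presses on something with over 40 N, if the wrist force passes 120 N, or if a joint passes its speed limit or range.

## Working session

There is one attempt and no reset: what is moved stays moved. The work goes in short steps, Python scripts to look and compute and a shell command to move; the robot and the scene stay as the last step left them, time stands still between calls to the robot, and variables do not carry over. Pictures are saved under pics/ and viewed, and the job is handed in when it is done.

```bash
ls; mkdir -p pics; cat > h.py <<'E'
import numpy as np, cv2
from scipy.spatial.transform import Rotation as R
from rig import robot, viewer, spotter
def shot(name,fn):
    p=viewer.camera(name); cv2.imwrite('pics/'+fn,cv2.cvtColor(p['img'],cv2.COLOR_RGB2BGR)); return p
def att(p):
    a=np.array(p['attitude'],float)
    return a if a.shape==(3,3) else R.from_quat(a).as_matrix()
def w(p,c): return att(p)@np.array(c)+np.array(p['xyz'])
def proj(p,X):
    c=att(p).T@(np.array(X)-np.array(p['xyz'])); u=np.array(p['camera_matrix'])@c; return u[:2]/u[2]
def ray(p,u,v,z):
    d=att(p)@np.linalg.inv(np.array(p['camera_matrix']))@np.array([u,v,1.]); o=np.array(p['xyz']); return o+d*(z-o[2])/d[2]
E
python3 - <<'E'
from h import *
o=robot.get_obs(); print({k:np.round(v,3) for k,v in o.items()})
for n in ['scene','side','wrist']:
    p=shot(n,n+'0.png'); print(n,np.round(p['xyz'],3),np.round(p['attitude'],3),np.round(p['camera_matrix'],1).tolist())
    for t in ['block','blank','bur_stand','jar','ring_post','groove','stop']:
        try:
            for b in spotter.boxes_of(t,p)[:4]: print(t,round(b['score'],2),np.round(w(p,b['at']),3),np.round(proj(p,w(p,b['at']))))
        except Exception as e: print(t,e)
E
```

```text
pics
{'time': np.float64(0.0), 'q': array([-1.283,  0.528,  1.434, -0.   ,  1.181, -0.179]), 'joint_velocities': array([ 0.002,  0.001, -0.002,  0.   ,  0.001, -0.   ]), 'joint_torque': array([  0.   , -44.004, -17.659,   0.063,   0.058,  -0.   ]), 'position': array([ 0.281, -0.558,  0.195]), 'tool_rot': array([ 0.973,  0.231, -0.   , -0.001]), 'ft_force': array([ 0.216, -0.522, -0.405]), 'moment': array([-0.008, -0.009,  0.015]), 'grip_width': np.float64(0.087)}
scene [ 0.976 -0.417  0.703] [ 0.838  0.401 -0.164 -0.332] [[467.1, 0.0, 275.9], [0.0, 467.1, 215.2], [0.0, 0.0, 1.0]]
block 0.63 [ 0.588 -0.01   0.017] [319. 251.]
blank 0.74 [ 0.323 -0.201  0.004] [162. 222.]
blank 0.73 [ 0.55  -0.092  0.064] [272. 244.]
blank 0.55 [ 0.462 -0.327  0.009] [137. 299.]
bur_stand 0.77 [ 0.668 -0.161  0.021] [284. 324.]
jar 0.61 [0.462 0.058 0.04 ] [303. 191.]
ring_post 0.6 [ 0.732 -0.013  0.011] [374. 305.]
groove 0.81 [ 0.589 -0.01   0.02 ] [320. 250.]
stop 0.89 [ 0.587 -0.009  0.021] [319. 249.]
side [0.418 0.512 0.419] [-0.087  0.867 -0.489  0.039] [[390.0, 0.0, 282.6], [0.0, 390.0, 207.9], [0.0, 0.0, 1.0]]
block 0.8 [0.577 0.043 0.019] [236. 262.]
blank 0.92 [ 0.461 -0.32   0.004] [328. 177.]
blank 0.89 [ 0.315 -0.189  0.009] [395. 211.]
blank 0.64 [ 0.545 -0.084  0.071] [273. 197.]
bur_stand 0.83 [ 0.666 -0.145  0.022] [221. 197.]
jar 0.75 [0.452 0.081 0.037] [311. 279.]
groove 0.72 [0.569 0.045 0.019] [241. 263.]
stop 0.76 [0.571 0.043 0.023] [240. 260.]
stop 0.34 [0.452 0.083 0.04 ] [311. 279.]
wrist [ 0.355 -0.521  0.385] [ 0.841 -0.519 -0.079  0.129] [[328.3, 0.0, 281.0], [0.0, 328.3, 212.5], [0.0, 0.0, 1.0]]
blank 0.72 [ 0.313 -0.237  0.008] [12. 17.]
```

View pics/scene0.png

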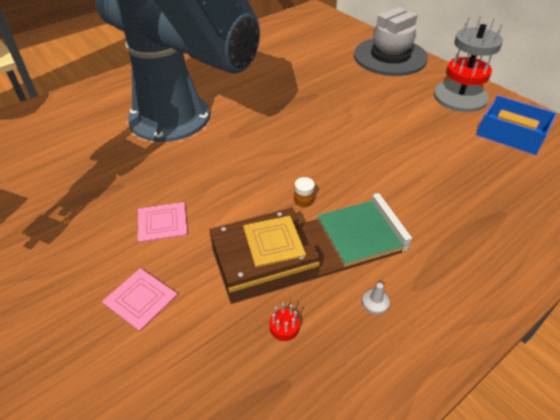

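View pics/side0.png

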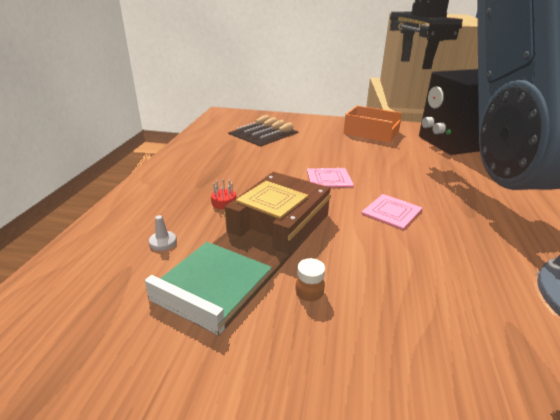

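The scene shows two pink plates at (162,222) and (140,298), which are look-alikes, and the brass plate on the dark deck at (273,241), which I choose. Next is a close crop, plus corners to fit the block.

```bash
python3 - <<'E'
import cv2
a=cv2.imread('pics/scene0.png')[170:310,200:420]; cv2.imwrite('pics/c1.png',cv2.resize(a,None,fx=3.6,fy=3.6,interpolation=cv2.INTER_CUBIC))
a=cv2.imread('pics/side0.png')[165:335,135:340]; cv2.imwrite('pics/c2.png',cv2.resize(a,None,fx=3.5,fy=3.5,interpolation=cv2.INTER_CUBIC))
E
```

```text
(no output)
```

View pics/c1.png

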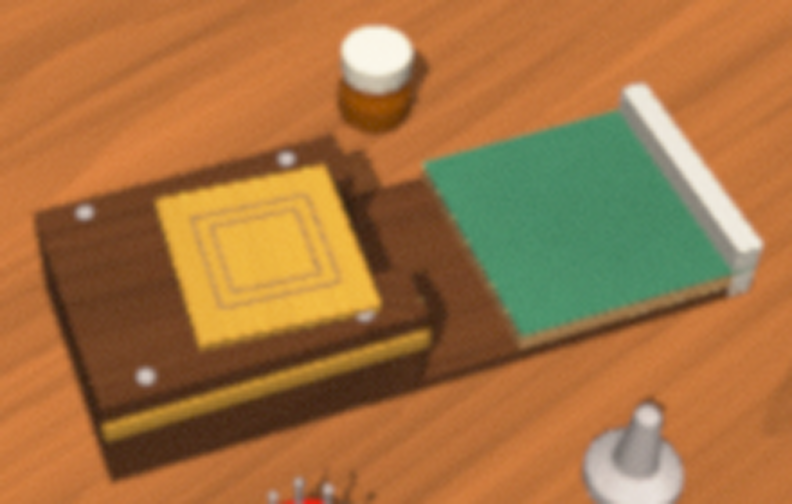

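View pics/c2.png

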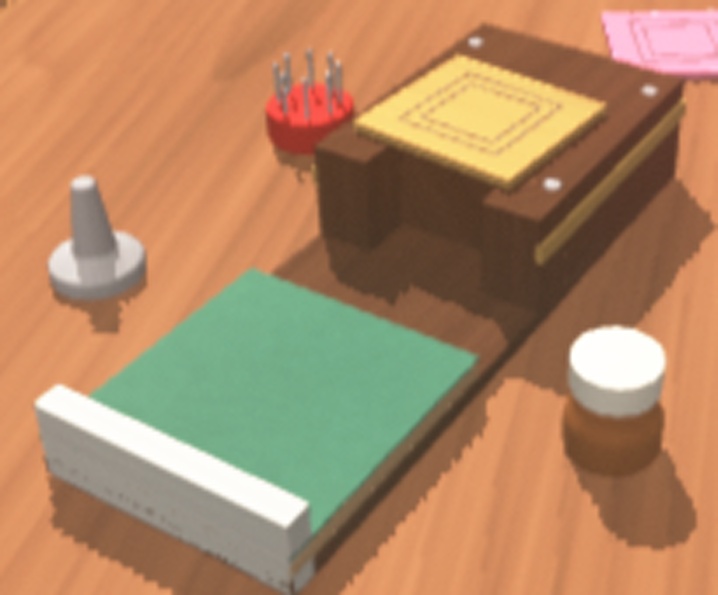

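```bash
cat > fit.py <<'E'
from h import *
from scipy.optimize import least_squares
import pickle
sc=lambda u,v:(u/3.6+200-.4,v/3.6+170-.4)
sd=lambda u,v:(u/3.5+135-.4,v/3.5+165-.4)
B=[('s',sc(37,213),(-165,65,64)),('s',sc(103,425),(-165,-65,64)),('s',sc(431,333),(0,-65,64)),('s',sc(330,137),(0,65,64)),('s',sc(425,162),(54,65,22)),('s',sc(520,342),(54,-65,22)),('s',sc(762,243),(190,-65,39)),('s',sc(113,478),(-165,-65,0)),
('d',sd(543,220),(0,65,64)),('d',sd(318,152),(0,-65,64)),('d',sd(684,82),(-165,65,64)),('d',sd(485,25),(-165,-65,64)),('d',sd(477,357),(54,65,22)),('d',sd(255,268),(54,-65,22)),('d',sd(38,403),(190,-65,39)),('d',sd(292,527),(190,65,39)),('d',sd(292,590),(190,65,0))]
K=[('s',sc(155,200),(-45,48,3)),('s',sc(325,163),(45,48,3)),('s',sc(381,303),(45,-48,3)),('s',sc(200,350),(-45,-48,3)),
('d',sd(457,55),(-45,-48,3)),('d',sd(605,105),(-45,48,3)),('d',sd(508,183),(45,48,3)),('d',sd(357,125),(45,-48,3))]
P={'s':viewer.camera('scene'),'d':viewer.camera('side')}
def res(x,L):
    c,s=np.cos(x[2]),np.sin(x[2]); r=[]
    for k,uv,m in L:
        m=np.array(m)/1000; X=[x[0]+c*m[0]-s*m[1],x[1]+s*m[0]+c*m[1],x[3]+m[2]]; r+=list(proj(P[k],X)-uv)
    return r
for n,L,x0 in[('block',B,[.6,-.03,.9,0]),('blank',K,[.55,-.09,.9,.067])]:
    r=least_squares(res,x0,args=(L,),loss='soft_l1'); print(n,np.round(r.x,4)); print(np.round(r.fun if 0 else np.array(res(r.x,L)).reshape(-1,2),1).tolist())
    if n=='block': b=r.x; np.save('block.npy',b)
    else:
        c,s=np.cos(b[2]),np.sin(b[2]); d=r.x-b; print('blank in block',c*d[0]+s*d[1],-s*d[0]+c*d[1],d[2],d[3])
E
python3 fit.py
```

```text
block [ 0.5621 -0.0261  1.2408 -0.0015]
[[-1.8, 0.5], [-1.2, -3.5], [-0.7, -4.8], [0.5, -0.4], [-1.2, 0.6], [0.4, -1.0], [0.1, 1.1], [-0.9, 2.9], [-0.8, 0.7], [-1.1, -1.4], [0.2, -0.9], [-0.5, -0.2], [0.7, 0.2], [-0.8, 0.3], [-0.8, 0.4], [-0.9, -0.0], [1.1, 2.6]]
blank [ 0.5461 -0.0864  1.1721  0.0661]
[[-0.1, 0.2], [-0.3, 0.5], [0.2, 0.2], [0.1, -1.3], [0.0, 0.6], [0.2, 0.3], [0.4, -0.3], [-1.1, -0.5]]
blank in block -0.062211070612445296 -0.004396539641121005 -0.06869013156758452 0.06759647495634911
```

```bash
sed -i "s/('s',sc(103,425),(-165,-65,64)),('s',sc(431,333),(0,-65,64)),//" fit.py; python3 fit.py
cat > go.py <<'E'
import sys
from h import *
b=np.load('block.npy'); Rb=R.from_euler('z',b[2]); ob=np.array([b[0],b[1],0])
o=robot.get_obs(); T=R.from_quat(o['tool_rot'])
p=Rb.inv().apply(np.array(o['position'])-ob)
f=Rb.inv().apply(o['ft_force'])
print('t',round(float(o['time']),2),'tcp in block mm',np.round(p*1000,1),'F',np.round(f,1),'w',round(float(o['grip_width'])*1000,1),'q',np.round(o['q'],2))
W=Rb*R.from_matrix(np.diag([1,-1,-1.]))
print('turn units left',np.round(np.degrees((T.inv()*W).as_rotvec())/5,2))
if len(sys.argv)>3:
    t=np.array([float(a) for a in sys.argv[1:4]])/1000
    print('shift now-tool',np.round(T.inv().apply(Rb.apply(t-p))/.04,2),' aligned-tool',np.round(W.inv().apply(Rb.apply(t-p))/.04,2))
E
python3 go.py -145 -4 150
```

```text
block [ 5.615e-01 -2.570e-02  1.238e+00 -1.000e-03]
[[-1.8, -0.2], [0.5, -0.9], [-1.1, 0.2], [0.2, -1.4], [0.0, 0.8], [-1.1, 2.2], [-0.5, 0.7], [-0.7, -1.5], [0.7, -0.9], [0.0, -0.3], [0.9, 0.2], [-0.5, 0.2], [-0.7, 0.2], [-1.0, -0.1], [1.1, 2.6]]
blank [ 0.5461 -0.0864  1.1721  0.0661]
[[-0.1, 0.2], [-0.3, 0.5], [0.2, 0.2], [0.1, -1.3], [0.0, 0.6], [0.2, 0.3], [0.4, -0.3], [-1.1, -0.5]]
blank in block -0.06233762523793206 -0.005300462464459315 -0.06586995314253885 0.06713708356566217
t 1.4 tcp in block mm [-595.1   91.3  196.4] F [-0.7 -0.2 -0.4] w 87.1 q [-1.28  0.53  1.43 -0.    1.18 -0.18]
turn units left [-0.   -0.   -8.85]
shift now-tool [ 9.72 -6.14  1.16]  aligned-tool [11.25  2.38  1.16]
```

```bash
python3 -m crank '0 0 -1 0.8 -0.5 0 0.1;0 0 -1 0.9 -0.4 0 0.1;0 0 -1 1 -0.3 0 0.1;0 0 -1 1 -0.2 0 0.1;0 0 -1 1 -0.1 0 0.1' 10; python3 go.py -145 -4 150
```

```text
time: 2.02
position: [0.3974, -0.3947, 0.1964]
tool_rot: [0.898, 0.439, -0.0, 0.002]
ft_force: [0.7, 0.7, 0.6]
grip_width: 0.0458
t 2.02 tcp in block mm [-402.3   34.5  196.4] F [ 0.9 -0.4  0.6] w 45.8 q [-0.98  0.44  1.6  -0.    1.1  -0.32]
turn units left [ 0.03  0.03 -3.76]
shift now-tool [ 6.4  -1.17  1.14]  aligned-tool [6.43 0.96 1.16]
```

```bash
python3 -m crank '0 0 -1 1 0 0 0.1;0 0 -1 1 0.1 0 0.1;0 0 -1 1 0.15 0.2 0.1;0 0 -0.8 1 0.2 0.3 0.1;0 0 0 1 0.2 0.3 0.1'; python3 go.py -140 -4 90
```

```text
time: 2.65
position: [0.519, -0.2255, 0.1652]
tool_rot: [0.81, 0.586, 0.0, 0.005]
ft_force: [0.6, -0.6, 0.0]
grip_width: 0.0391
t 2.65 tcp in block mm [-202.7  -25.1  165.2] F [-0.4 -0.8  0. ] w 39.1 q [-0.61  0.48  1.62 -0.    1.03 -0.29]
turn units left [0.1  0.06 0.17]
shift now-tool [ 1.59 -0.52  1.87]  aligned-tool [ 1.57 -0.53  1.88]
```

```bash
python3 - <<'E'
from h import *
p=shot('side','side1.png')
E
```

```text
(no output)
```

View pics/side1.png

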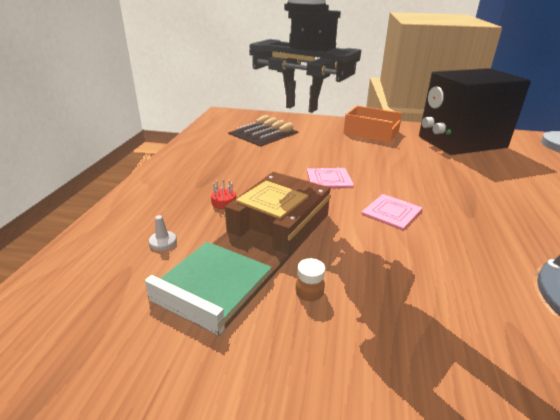

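```bash
python3 -m crank '0.1 0.06 0.17 0.8 -0.27 0.5 0.1;0 0 0 0.8 -0.26 0.7 0.1;0 0 0 0 0 0.5 0.1;0 0 0 0 0 0 0.1'; python3 go.py -140 -4 67
```

```text
time: 3.2
position: [0.5218, -0.1495, 0.0946]
tool_rot: [0.813, 0.582, 0.002, -0.002]
ft_force: [-0.0, -0.0, 0.2]
grip_width: 0.039
t 3.2 tcp in block mm [-129.9   -2.9   94.6] F [-0.   0.   0.2] w 39.0 q [-0.49  0.56  1.73  0.01  0.85 -0.16]
turn units left [-0.01 -0.05  0.06]
shift now-tool [-0.25  0.03  0.69]  aligned-tool [-0.25  0.03  0.69]
```

```bash
python3 -m crank '0 0 0.06 -0.25 0 0.2 0.1;0 0 0 0 0 0.4 0.1;0 0 0 0 0 0 0.1'; python3 go.py -140 -4 66.5; python3 - <<'E'
from h import *
p=shot('side','side2.png'); q=shot('scene','scene2.png')
a=cv2.imread('pics/side2.png')[100:260,190:370]; cv2.imwrite('pics/c3.png',cv2.resize(a,None,fx=3.5,fy=3.5,interpolation=cv2.INTER_CUBIC))
E
```

```text
time: 3.58
position: [0.5196, -0.1617, 0.0707]
tool_rot: [0.815, 0.579, 0.002, -0.0]
ft_force: [-0.5, 0.9, -1.2]
grip_width: 0.0391
t 3.58 tcp in block mm [-142.2   -4.9   70.7] F [ 0.7  0.8 -1.2] w 39.1 q [-0.51  0.6   1.75  0.01  0.79 -0.18]
turn units left [ 0.03 -0.04 -0.03]
shift now-tool [ 0.05 -0.02  0.11]  aligned-tool [ 0.05 -0.02  0.11]
```

View pics/c3.png

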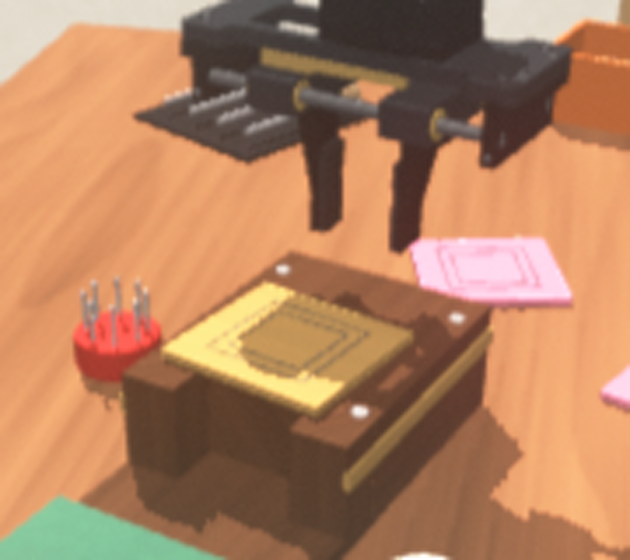

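```bash
python3 go.py; python3 - <<'E'
from h import *
o=robot.get_obs(); X=np.array(o['position']); T=R.from_quat(o['tool_rot'])
for n in ['side','scene']:
    p=shot(n,n+'3.png'); print(n,proj(p,X),[proj(p,X+T.apply([0,s*.03,0])) for s in (-1,1)])
a=cv2.imread('pics/scene3.png')[120:320,170:350]; cv2.imwrite('pics/c4.png',cv2.resize(a,None,fx=3,fy=3,interpolation=cv2.INTER_CUBIC))
E
```

```text
t 3.67 tcp in block mm [-142.1   -5.9   71.7] F [-0.9  0.2  0.4] w 38.9 q [-0.51  0.6   1.75  0.01  0.79 -0.18]
turn units left [ 0.06 -0.04 -0.02]
side [293.04782275 178.85747347] [array([306.7098696, 182.6956464]), array([279.82768628, 175.14344947])]
scene [230.06607733 250.42996827] [array([225.55374269, 238.17545994]), array([234.80184737, 263.29127803])]
```

View pics/c4.png

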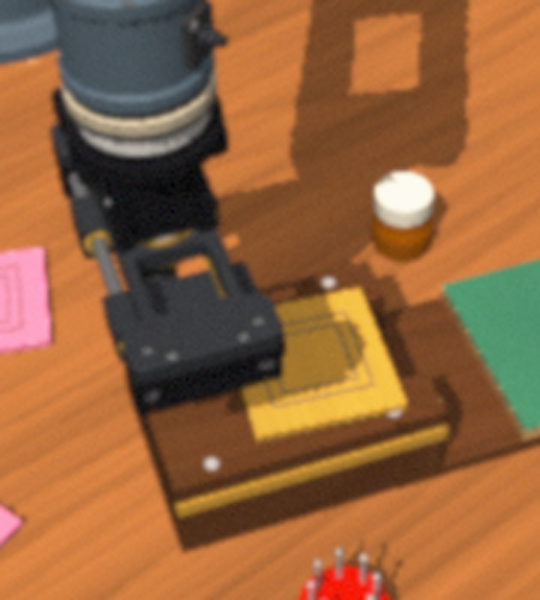

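View pics/side3.png

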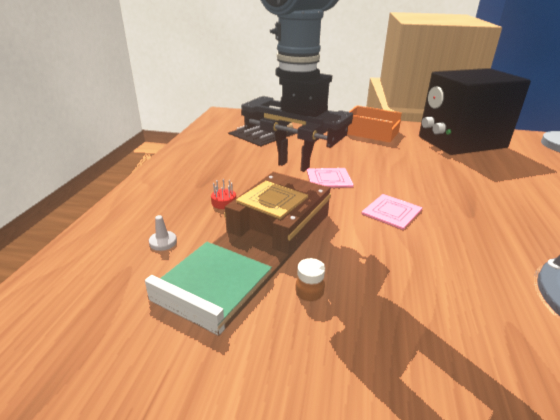

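```bash
python3 - <<'E'
from h import *
o=robot.get_obs(); X=np.array(o['position']); T=R.from_quat(o['tool_rot'])
b=np.load('block.npy'); Rb=R.from_euler('z',b[2])
p=shot('wrist','w3.png'); print(p['xyz'],T.inv().apply(np.array(p['xyz'])-X),(T.inv()*R.from_matrix(att(p))).as_rotvec())
print([proj(p,X+T.apply([0,s*.03,0])).round() for s in (-1,0,1)])
for m in [(-165,65,64),(-165,-65,64),(0,-65,64),(0,65,64),(54,65,22),(54,-65,22),(176,-65,22),(176,65,22)]: print(m,proj(p,Rb.apply(np.array(m)/1000)+[b[0],b[1],0]).round())
s=viewer.camera('side')
for z in (0,10,20,30): print(z,[proj(s,X+T.apply([dx/1000,0,-z/1000])).round() for dx in (0,-10,-20,-30)])
E
```

```text
[ 0.54747596 -0.08330106  0.2606585 ] [ 0.08347023  0.00049417 -0.18828274] [-0.2394557  -0.23915803  1.5583723 ]
[array([232., 250.]), array([280., 250.]), array([328., 250.])]
(-165, 65, 64) [174. 277.]
(-165, -65, 64) [368. 276.]
(0, -65, 64) [393.  -9.]
(0, 65, 64) [142.  -9.]
(54, 65, 22) [159. -90.]
(54, -65, 22) [378. -90.]
(176, -65, 22) [ 400. -400.]
(176, 65, 22) [ 130. -402.]
0 [array([293., 179.]), array([295., 177.]), array([298., 175.]), array([300., 173.])]
10 [array([293., 174.]), array([296., 172.]), array([298., 170.]), array([300., 168.])]
20 [array([293., 169.]), array([296., 168.]), array([298., 166.]), array([301., 164.])]
30 [array([294., 165.]), array([296., 163.]), array([298., 161.]), array([301., 159.])]
```

View pics/w3.png

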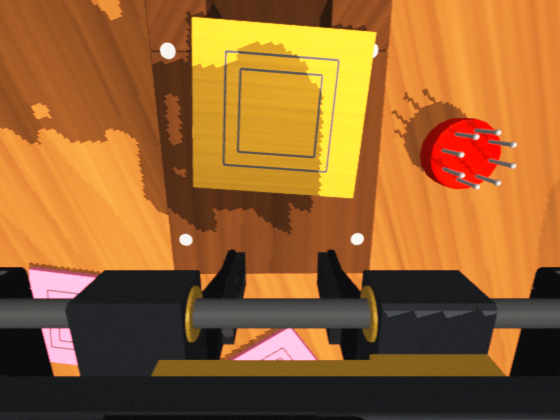

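Measured TCP and the side picture disagree by about 10 px on where the finger ends are: tips appear at (283,166) and (304,171), expected about row 179. I'll touch the deck gently to settle it.

```bash
python3 -m crank '0 0 0 0 0 0.08 0.1;0 0 0 0 0 0.08 0.1'; python3 go.py;  python3 -m crank '0 0 0 0 0 0.05 0.1;0 0 0 0 0 0 0.1'; python3 go.py
```

```text
time: 4.12
position: [0.5213, -0.1616, 0.0661]
tool_rot: [0.815, 0.58, 0.003, 0.002]
ft_force: [0.3, 0.2, -0.4]
grip_width: 0.0395
t 4.12 tcp in block mm [-141.5   -6.4   66.1] F [ 0.3 -0.2 -0.4] w 39.5 q [-0.51  0.61  1.75  0.01  0.78 -0.18]
turn units left [ 0.08 -0.03 -0.01]
time: 4.38
position: [0.5211, -0.1613, 0.0636]
tool_rot: [0.815, 0.58, 0.003, 0.002]
ft_force: [-0.1, 0.3, 1.0]
grip_width: 0.0393
t 4.38 tcp in block mm [-141.3   -6.1   63.6] F [0.3 0.2 1. ] w 39.3 q [-0.51  0.61  1.75  0.01  0.77 -0.18]
turn units left [ 0.07 -0.04 -0.01]
```

```bash
python3 -m crank '0 0 0 0 0 0.06 0.1;0 0 0 0 0 0 0.1'; python3 go.py;  python3 - <<'E'
from h import *
shot('side','side4.png')
a=cv2.imread('pics/side4.png')[130:240,220:350]; cv2.imwrite('pics/c5.png',cv2.resize(a,None,fx=5,fy=5,interpolation=cv2.INTER_CUBIC))
E
```

```text
time: 4.62
position: [0.5211, -0.1613, 0.061]
tool_rot: [0.815, 0.58, 0.003, 0.002]
ft_force: [0.9, -0.2, -0.0]
grip_width: 0.0391
t 4.62 tcp in block mm [-141.3   -6.2   61. ] F [ 0.1 -0.9 -0. ] w 39.1 q [-0.51  0.62  1.75  0.01  0.76 -0.18]
turn units left [ 0.07 -0.04 -0.01]
```

View pics/c5.png

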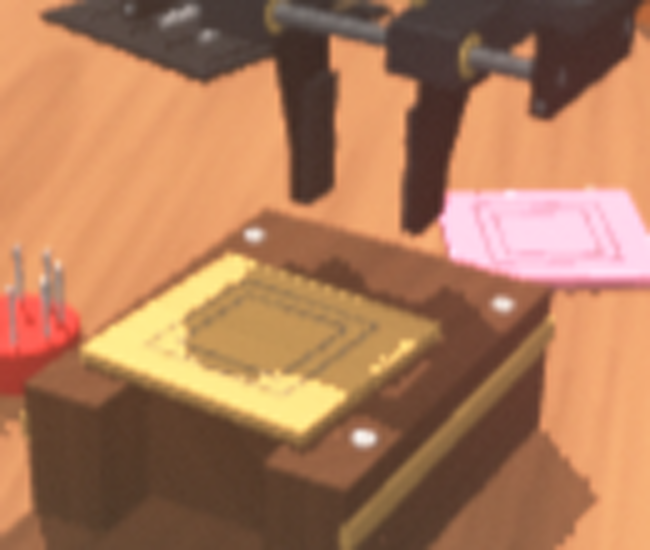

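```bash
python3 -m crank '0 0 0 0 0 0.08 0.1;0 0 0 0 0 0.08 0.1;0 0 0 0 0 0.08 0.1;0 0 0 0 0 0 0.1'; python3 go.py;  python3 -m crank '0 0 0 0 0 0.05 0.1;0 0 0 0 0 0.05 0.1;0 0 0 0 0 0 0.1'; python3 go.py
```

```text
time: 5.18
position: [0.5213, -0.1614, 0.0508]
tool_rot: [0.815, 0.58, 0.003, 0.002]
ft_force: [0.3, -0.3, 0.1]
grip_width: 0.0392
t 5.17 tcp in block mm [-141.3   -6.3   50.8] F [-0.1 -0.4  0.1] w 39.2 q [-0.51  0.64  1.76  0.01  0.74 -0.18]
turn units left [ 0.07 -0.04 -0.01]
time: 5.55
position: [0.5214, -0.1614, 0.0465]
tool_rot: [0.815, 0.58, 0.003, 0.002]
ft_force: [-1.0, 1.0, 0.9]
grip_width: 0.0388
t 5.55 tcp in block mm [-141.3   -6.4   46.5] F [0.6 1.3 0.9] w 38.8 q [-0.51  0.64  1.76  0.01  0.73 -0.18]
turn units left [ 0.08 -0.03 -0.01]
```

```bash
python3 -m crank '0 0 0 0 0 0.05 0.1;0 0 0 0 0 0 0.1'; python3 go.py;  python3 -m crank '0 0 0 0 0 0.05 0.1;0 0 0 0 0 0 0.1'; python3 go.py;python3 - <<'E'
from h import *
o=robot.get_obs(); X=np.array(o['position']); T=R.from_quat(o['tool_rot'])
s=shot('side','side5.png')
for z in (0,10,20,30): print(z,[proj(s,X+T.apply([0,y/1000,-z/1000])).round() for y in (-27,0,27)])
a=cv2.imread('pics/side5.png')[130:240,220:350]; cv2.imwrite('pics/c6.png',cv2.resize(a,None,fx=5,fy=5,interpolation=cv2.INTER_CUBIC))
E
```

```text
time: 5.8
position: [0.5215, -0.1614, 0.0444]
tool_rot: [0.815, 0.58, 0.003, 0.002]
ft_force: [-0.2, 0.3, -0.9]
grip_width: 0.0393
t 5.8 tcp in block mm [-141.3   -6.5   44.4] F [ 0.2  0.3 -0.9] w 39.3 q [-0.51  0.65  1.76  0.01  0.73 -0.18]
turn units left [ 0.08 -0.03 -0.01]
time: 6.05
position: [0.5215, -0.1614, 0.0423]
tool_rot: [0.815, 0.58, 0.003, 0.002]
ft_force: [0.2, -0.5, -0.5]
grip_width: 0.0392
t 6.05 tcp in block mm [-141.3   -6.5   42.3] F [-0.4 -0.4 -0.5] w 39.2 q [-0.51  0.65  1.76  0.01  0.72 -0.18]
turn units left [ 0.08 -0.03 -0.01]
0 [array([304., 196.]), array([292., 192.]), array([280., 189.])]
10 [array([304., 191.]), array([292., 188.]), array([281., 184.])]
20 [array([305., 187.]), array([293., 183.]), array([281., 180.])]
30 [array([305., 182.]), array([293., 179.]), array([281., 175.])]
```

View pics/c6.png

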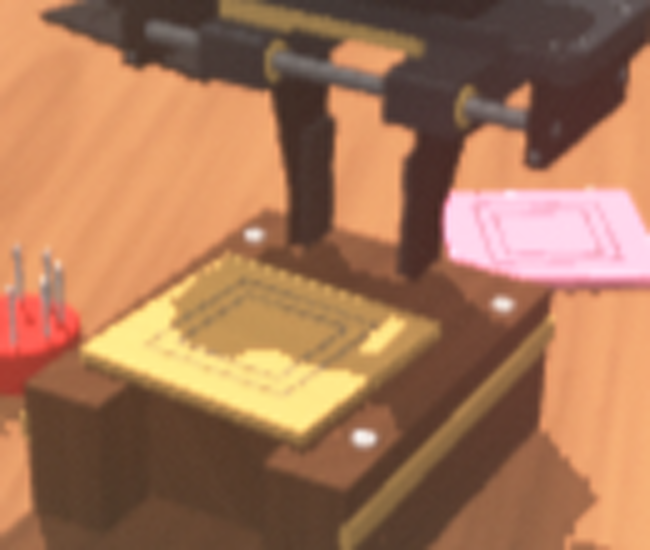

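```bash
for i in 1 ; do python3 -m crank '0 0 0 0 0 0.05 0.1;0 0 0 0 0 0 0.1'|grep -E "pos|force"; python3 -m crank '0 0 0 0 0 0.05 0.1;0 0 0 0 0 0 0.1'|grep -E "pos|force"; done; python3 go.py
```

```text
position: [0.5217, -0.1615, 0.0404]
ft_force: [0.0, -0.0, -0.6]
position: [0.5219, -0.1616, 0.0385]
ft_force: [-0.6, -0.8, 1.9]
t 6.6 tcp in block mm [-141.4   -6.9   38.5] F [-0.9  0.4  1.9] w 39.6 q [-0.51  0.66  1.76  0.01  0.71 -0.18]
turn units left [ 0.09 -0.03 -0.01]
```

```bash
python3 -m crank '0 0 0 0 0 0.05 0.1;0 0 0 0 0 0 0.1'|grep -E "pos|force";python3 - <<'E'
from h import *
o=robot.get_obs(); X=np.array(o['position']); T=R.from_quat(o['tool_rot'])
s=shot('side','side6.png'); print(X,o['ft_force'])
for z in (20,30): print(z,[proj(s,X+T.apply([0,y/1000,-z/1000])).round() for y in (-27,0,27)])
a=cv2.imread('pics/side6.png')[130:240,220:350]; cv2.imwrite('pics/c7.png',cv2.resize(a,None,fx=5,fy=5,interpolation=cv2.INTER_CUBIC))
E
```

```text
position: [0.5222, -0.1617, 0.0389]
ft_force: [1.3, 0.0, -0.4]
[ 0.52216067 -0.16172881  0.03889599] [ 1.27116308  0.01615365 -0.40100586]
20 [array([304., 188.]), array([292., 185.]), array([280., 181.])]
30 [array([305., 184.]), array([292., 180.]), array([280., 177.])]
```

View pics/c7.png

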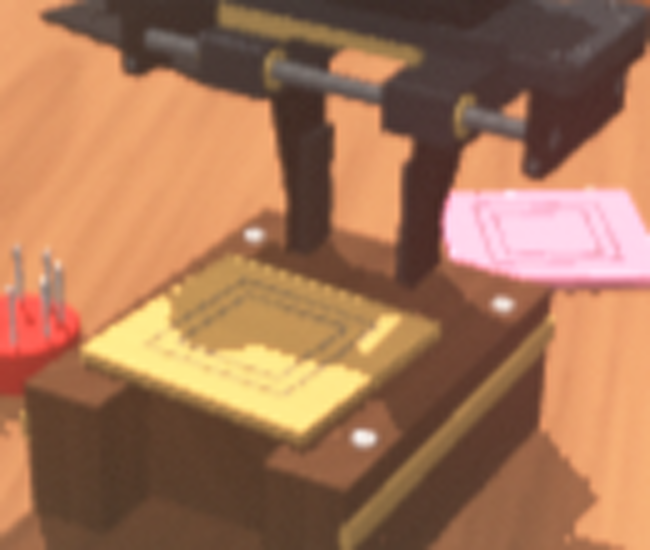

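```bash
python3 -m crank '0 0 0 0 0 0.07 0.1'|grep -E "pos|force";python3 -m crank '0 0 0 0 0 0.07 0.1'|grep -E "pos|force";python3 -m crank '0 0 0 0 0 -0.06 0.1;0 0 0 0 0 0 0.1'|grep -E "pos|force"; python3 go.py
```

```text
position: [0.5223, -0.1618, 0.0382]
ft_force: [-5.6, 3.0, 34.9]
position: [0.5223, -0.1618, 0.0382]
ft_force: [-4.5, 2.4, 28.3]
position: [0.5227, -0.162, 0.0413]
ft_force: [-0.1, 0.6, 0.0]
t 7.4 tcp in block mm [-141.5   -7.8   41.3] F [0.5 0.2 0. ] w 39.4 q [-0.51  0.65  1.76  0.01  0.72 -0.18]
turn units left [ 0.12 -0.02  0.01]
```

Contact at TCP z = 38.3 mm on the 64 mm deck, so the real finger ends sit about 25.5 mm behind the nominal TCP. I'll use that offset and push with the tips at about 67 mm.

```bash
python3 -m crank '0.1 0 0 0.25 -0.1 0 0.1;0 0 0 0.25 0 0 0.1;0 0 0 0.2 0 0 0.1;0 0 0 0.2 0 0 0.1'|grep -E "pos|force"; python3 go.py;python3 -m crank '0 0 0 0.2 0 0 0.1;0 0 0 0.2 0 0 0.1'|grep -E "pos|force"; python3 go.py
```

```text
position: [0.5307, -0.1249, 0.0397]
ft_force: [-1.8, -2.1, 1.4]
t 7.9 tcp in block mm [-103.8   -3.3   39.7] F [-2.6  1.   1.4] w 39.4 q [-0.44  0.66  1.76  0.    0.73 -0.11]
turn units left [-0.01 -0.02  0.  ]
position: [0.5362, -0.1088, 0.0397]
ft_force: [-0.6, -1.9, 0.7]
t 8.15 tcp in block mm [-86.7  -3.2  39.7] F [-2.  -0.   0.7] w 38.9 q [-0.4   0.66  1.75  0.    0.73 -0.07]
turn units left [-0.01 -0.01  0.01]
```

```bash
python3 - <<'E'
from h import *
shot('wrist','w7.png');shot('side','side7.png')
a=cv2.imread('pics/side7.png')[130:240,220:350]; a=cv2.resize(a,(460,390),interpolation=cv2.INTER_CUBIC)
b=cv2.imread('pics/w7.png')[:300,130:430]; b=cv2.resize(b,(340,340)); b=cv2.copyMakeBorder(b,0,50,0,0,0)
cv2.imwrite('pics/c8.png',np.hstack([a,b]))
E
```

```text
(no output)
```

View pics/c8.png

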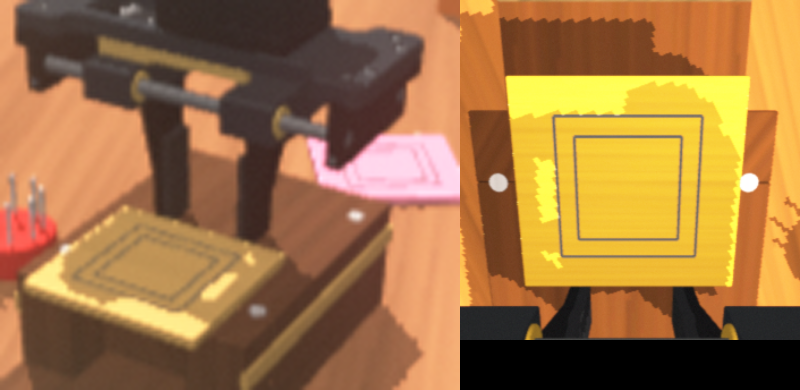

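```bash
cat > bl.py <<'E'
# wrist picture: largest yellow blob's corners -> block frame at given z
import sys
from h import *
z=float(sys.argv[1])/1000; fn=sys.argv[2]
p=shot('wrist',fn); im=cv2.imread('pics/'+fn); hsv=cv2.cvtColor(im,cv2.COLOR_BGR2HSV)
b=np.load('block.npy')
lo,hi=((20,170,90),(33,255,255)) if len(sys.argv)<4 else ((95,80,30),(130,255,255))
m=cv2.morphologyEx(cv2.inRange(hsv,lo,hi),cv2.MORPH_OPEN,np.ones((5,5)))
c=max(cv2.findContours(m,cv2.RETR_EXTERNAL,cv2.CHAIN_APPROX_NONE)[0],key=cv2.contourArea)
q=cv2.boxPoints(cv2.minAreaRect(c)); 
ep=cv2.approxPolyDP(cv2.convexHull(c),12,True)[:,0]; 
Rb=R.from_euler('z',b[2])
for u,v in ep: print((u,v),np.round(Rb.inv().apply(ray(p,u,v,z)-[b[0],b[1],0])*1000,1)[:2])
E
python3 bl.py 70 w8.png; python3 go.py
```

```text
(np.int32(385), np.int32(65)) [ 16.1 -49.3]
(np.int32(369), np.int32(251)) [-73.4 -49.5]
(np.int32(189), np.int32(250)) [-72.9  44.7]
(np.int32(171), np.int32(66)) [15.6 45.4]
t 8.3 tcp in block mm [-86.4  -2.9  39.6] F [0.2 0.1 0.6] w 39.5 q [-0.4   0.66  1.75  0.    0.73 -0.08]
turn units left [-0.02 -0.02  0.02]
```

```bash
python3 -m crank '0 0 0 0.2 0 -0.02 0.1;0 0 0 0.2 0 0 0.1;0 0 0 0.2 0 0 0.1;0 0 0 0.15 0 0 0.1'|grep -E "pos|force"; python3 go.py;python3 bl.py 70 w9.png; python3 go.py
```

```text
position: [0.5459, -0.079, 0.0404]
ft_force: [0.2, -1.2, -0.2]
t 8.8 tcp in block mm [-55.4  -2.7  40.4] F [-1.  -0.5 -0.2] w 39.1 q [-0.35  0.66  1.74  0.    0.74 -0.02]
turn units left [-0.02 -0.01  0.01]
(np.int32(385), np.int32(67)) [ 45.9 -49.5]
(np.int32(369), np.int32(251)) [-43.1 -49.5]
(np.int32(190), np.int32(250)) [-42.6  44.6]
(np.int32(173), np.int32(67)) [45.9 44.8]
t 8.85 tcp in block mm [-54.6  -2.6  40.4] F [ 0.6 -0.7  0.5] w 39.0 q [-0.35  0.66  1.74  0.    0.74 -0.02]
turn units left [-0.02 -0.02  0.01]
```

```bash
python3 -m crank '0 0 0 0.12 0 0 0.1;0 0 0 0.1 0 0 0.1;0 0 0 0 0 0 0.1'|grep -E "pos|force"; python3 bl.py 70 w10.png; python3 go.py
```

```text
position: [0.5493, -0.069, 0.0405]
ft_force: [-0.2, -0.5, -0.4]
(np.int32(359), np.int32(103)) [ 41.2 -39. ]
(np.int32(383), np.int32(231)) [-21.5 -55.8]
(np.int32(173), np.int32(229)) [-20.4  52.5]
(np.int32(200), np.int32(103)) [41.2 34. ]
t 9.28 tcp in block mm [-45.   -2.6  40.5] F [ 0.1 -0.2  0.9] w 39.3 q [-0.33  0.66  1.74  0.    0.74  0.  ]
turn units left [-0.02 -0.02  0.01]
```

```bash
python3 - <<'E'
from h import *
shot('wrist','w11.png');shot('side','side8.png')
a=cv2.imread('pics/side8.png')[130:240,210:340]; a=cv2.resize(a,(460,390),interpolation=cv2.INTER_CUBIC)
b=cv2.imread('pics/w11.png')[:300,130:430]; b=cv2.resize(b,(340,340)); b=cv2.copyMakeBorder(b,0,50,0,0,0)
cv2.imwrite('pics/c9.png',np.hstack([a,b]))
E
python3 go.py
```

```text
t 9.38 tcp in block mm [-45.3  -2.6  40.4] F [0.1 0.  0.4] w 39.4 q [-0.33  0.66  1.74  0.    0.74  0.  ]
turn units left [-0.02 -0.02  0.01]
```

View pics/c9.png

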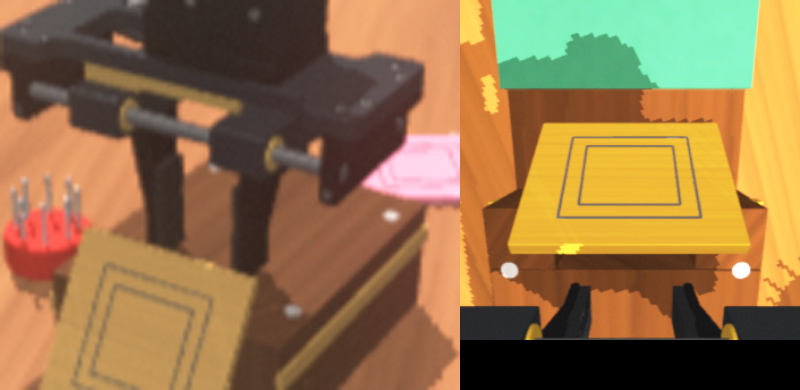

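```bash
python3 -m crank '0 0 0 0.2 0 0 0.1;0 0 0 0.2 0 0 0.1;0 0 0 0.15 0 0 0.1'|grep -E "pos|force"; python3 go.py;python3 -m crank '0 0 0 0.15 0 0 0.1;0 0 0 0.15 0 0 0.1;0 0 0 0.15 0 0 0.1'|grep -E "pos|force"; python3 go.py; python3 - <<'E'
from h import *
shot('wrist','w12.png');shot('side','side9.png')
a=cv2.imread('pics/side9.png')[130:240,210:340]; a=cv2.resize(a,(460,390),interpolation=cv2.INTER_CUBIC)
b=cv2.imread('pics/w12.png')[:300,130:430]; b=cv2.resize(b,(340,340)); b=cv2.copyMakeBorder(b,0,50,0,0,0)
cv2.imwrite('pics/c10.png',np.hstack([a,b]))
E
```

```text
position: [0.5566, -0.0475, 0.0404]
ft_force: [-1.1, -1.4, 0.8]
t 9.75 tcp in block mm [-22.2  -2.5  40.4] F [-1.7  0.6  0.8] w 39.2 q [-0.29  0.67  1.72  0.    0.75  0.04]
turn units left [-0.03 -0.02 -0.  ]
position: [0.563, -0.0294, 0.0405]
ft_force: [0.3, -1.2, 0.5]
t 10.12 tcp in block mm [-3.  -2.6 40.5] F [-1.  -0.7  0.5] w 39.0 q [-0.25  0.67  1.71  0.    0.76  0.08]
turn units left [-0.02 -0.01  0.  ]
```

View pics/c10.png

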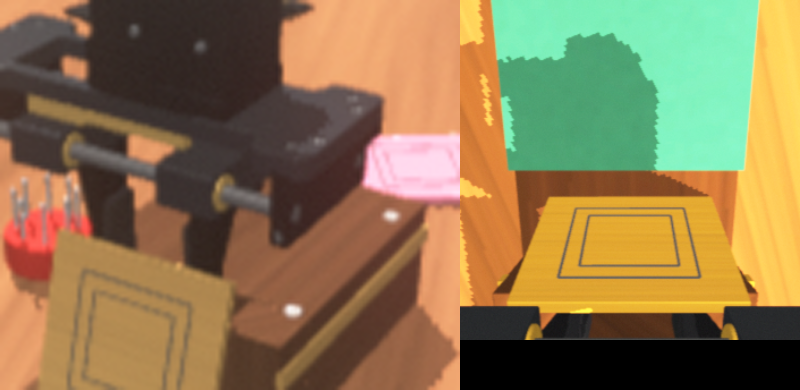

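```bash
python3 -m crank '0 0 0 0.15 0 -0.1 0.1;0 0 0 0.15 0 -0.1 0.1;0 0 0 0.15 0 -0.05 0.1;0 0 0 0.1 0 0 0.1'|grep -E "pos|force"; python3 go.py; python3 - <<'E'
from h import *
shot('wrist','w13.png');shot('side','side10.png')
a=cv2.imread('pics/side10.png')[130:240,210:340]; a=cv2.resize(a,(460,390),interpolation=cv2.INTER_CUBIC)
b=cv2.imread('pics/w13.png')[:300,130:430]; b=cv2.resize(b,(340,340)); b=cv2.copyMakeBorder(b,0,50,0,0,0)
cv2.imwrite('pics/c11.png',np.hstack([a,b]))
E
```

```text
position: [0.5707, -0.0068, 0.0513]
ft_force: [0.4, -1.2, 0.3]
t 10.72 tcp in block mm [20.9 -2.5 51.3] F [-1.  -0.8  0.3] w 39.2 q [-0.21  0.66  1.69  0.    0.8   0.12]
turn units left [-0.02 -0.02  0.  ]
```

View pics/c11.png

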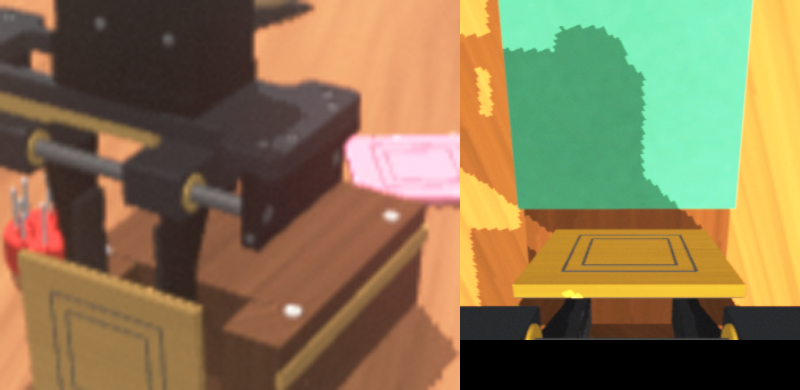

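```bash
python3 -m crank '0 0 0 0.1 0 0 0.1;0 0 0 0.1 0 0 0.1;0 0 0 0.1 0 0 0.1;0 0 0 0.1 0 0 0.1'|grep -E "pos|force"; python3 go.py; python3 - <<'E'
from h import *
shot('wrist','w14.png');shot('side','side11.png')
a=cv2.imread('pics/side11.png')[130:330,140:340]; a=cv2.resize(a,(390,390),interpolation=cv2.INTER_CUBIC)
b=cv2.imread('pics/w14.png')[:300,130:430]; b=cv2.resize(b,(340,340)); b=cv2.copyMakeBorder(b,0,50,0,0,0)
cv2.imwrite('pics/c12.png',np.hstack([a,b]))
E
```

```text
position: [0.5757, 0.009, 0.0508]
ft_force: [0.1, -0.5, -0.3]
t 11.32 tcp in block mm [37.5 -2.1 50.8] F [-0.4 -0.3 -0.3] w 39.1 q [-0.18  0.67  1.67  0.    0.81  0.15]
turn units left [-0.04 -0.02 -0.  ]
```

View pics/c12.png

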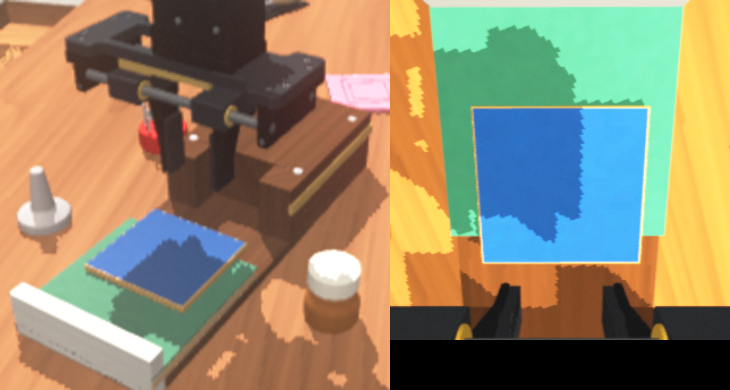

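It has flipped: the blue side is up on the shelf and nearly square, at wrist crop (475–650, 107–262). Measure it.

```bash
python3 bl.py 28 w15.png b; python3 go.py 5 -2 -1
```

```text
(np.int32(356), np.int32(96)) [128.8 -48.1]
(np.int32(347), np.int32(231)) [ 41.5 -47.8]
(np.int32(213), np.int32(231)) [41.4 44.1]
(np.int32(204), np.int32(96)) [128.8  44.2]
t 11.47 tcp in block mm [37.4 -2.1 50.8] F [-0.  -0.7 -0.2] w 39.2 q [-0.18  0.67  1.67  0.    0.81  0.15]
turn units left [-0.03 -0.02  0.  ]
shift now-tool [-0.81  0.    1.29]  aligned-tool [-0.81 -0.    1.3 ]
```

```bash
python3 -m crank '0 0 0 -0.6 0 0 0.1;0 0 0 0 0 0.4 0.1;0 0 0 0 0 0.4 0.1;0 0 0 0 0 0.2 0.1;0 0 0 0 0 0.15 0.1'|grep -E "pos|force"; python3 go.py 15 -2 -1; python3 - <<'E'
from h import *
o=robot.get_obs(); X=np.array(o['position']); T=R.from_quat(o['tool_rot'])
s=shot('side','side12.png');shot('wrist','w16.png')
for z in (20,30): print(z,[proj(s,X+T.apply([0.0,y/1000,-z/1000])).round(1) for y in (-27,0,27)])
a=cv2.imread('pics/side12.png')[180:310,180:320]; cv2.imwrite('pics/c13.png',cv2.resize(a,None,fx=4.5,fy=4.5,interpolation=cv2.INTER_CUBIC))
E
```

```text
position: [0.568, -0.0128, 0.0015]
ft_force: [-0.0, 0.6, -0.6]
t 12.1 tcp in block mm [14.4 -1.9  1.5] F [ 0.6  0.2 -0.6] w 39.5 q [-0.22  0.74  1.71  0.    0.69  0.11]
turn units left [-0.03 -0.03  0.01]
shift now-tool [0.02 0.   0.06]  aligned-tool [0.02 0.   0.06]
20 [array([263.8, 245.6]), array([250.5, 240.7]), array([237.7, 236. ])]
30 [array([263.8, 240.8]), array([250.4, 235.9]), array([237.4, 231.3])]
```

View pics/c13.png

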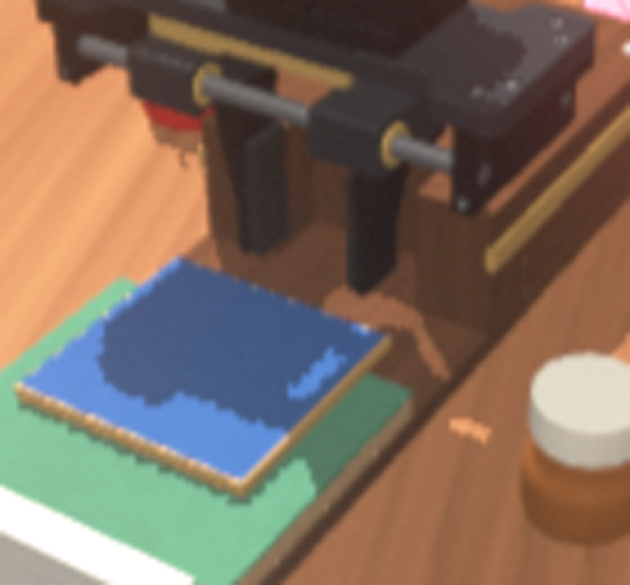

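View pics/w16.png

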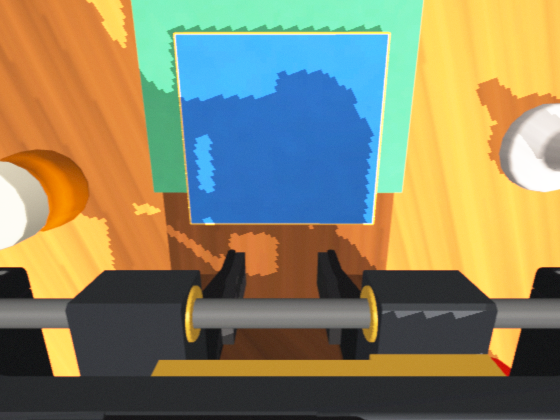

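```bash
python3 -m crank '0 0 0 0.15 0 0.05 0.1;0 0 0 0.2 0 0 0.1;0 0 0 0.2 0 0 0.1;0 0 0 0.2 0 0 0.1'|grep -E "pos|force"; python3 go.py 15 -2 -1;  python3 bl.py 28 w17.png b;python3 - <<'E'
from h import *
s=shot('side','side13.png')
a=cv2.imread('pics/side13.png')[180:310,180:320]; cv2.imwrite('pics/c14.png',cv2.resize(a,None,fx=4.5,fy=4.5,interpolation=cv2.INTER_CUBIC))
E
```

```text
position: [0.5784, 0.0171, 0.0002]
ft_force: [0.0, -1.3, -1.1]
t 12.7 tcp in block mm [46.  -2.   0.2] F [-1.2 -0.4 -1.1] w 39.6 q [-0.16  0.75  1.68  0.    0.71  0.16]
turn units left [-0.03 -0.02  0.02]
shift now-tool [-0.77 -0.    0.03]  aligned-tool [-0.77 -0.    0.03]
(np.int32(383), np.int32(71)) [145.9 -48.6]
(np.int32(368), np.int32(248)) [ 59.2 -48.7]
(np.int32(193), np.int32(248)) [59.1 44.1]
(np.int32(177), np.int32(71)) [145.8  44.4]
```

View pics/c14.png

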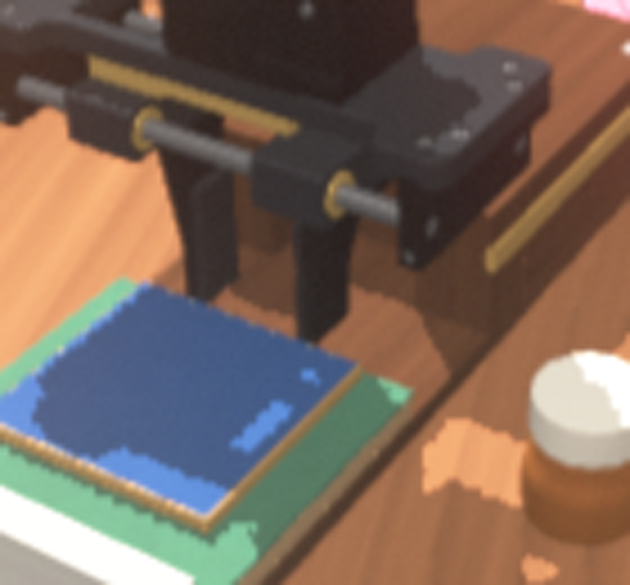

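```bash
python3 -m crank '0 0 0 0.2 0 0 0.1;0 0 0 0.15 0 0 0.1;0 0 0 0.1 0 0 0.1;0 0 0 0.08 0 0 0.1'|grep -E "pos|force"; python3 go.py;  python3 bl.py 28 w18.png b
```

```text
position: [0.5859, 0.0385, 0.0004]
ft_force: [-0.7, -2.5, 0.7]
t 13.3 tcp in block mm [68.7 -2.1  0.4] F [-2.6 -0.2  0.7] w 38.8 q [-0.13  0.76  1.66  0.    0.72  0.2 ]
turn units left [-0.03 -0.02  0.02]
(np.int32(383), np.int32(71)) [168.6 -48.6]
(np.int32(368), np.int32(248)) [ 81.9 -48.8]
(np.int32(192), np.int32(247)) [82.2 44.7]
(np.int32(177), np.int32(70)) [169.   44.6]
```

```bash
python3 -m crank '0 0 0 0.05 0 0 0.1;0 0 0 0.05 0 0 0.1'|grep -E "pos|force"; python3 -m crank '0 0 0 0.04 0 0 0.1'|grep -E "pos|force"; python3 go.py
```

```text
position: [0.5873, 0.0427, 0.0005]
ft_force: [-0.6, -1.3, -0.2]
position: [0.5878, 0.0442, 0.0004]
ft_force: [0.4, -1.2, -0.7]
t 13.72 tcp in block mm [74.7 -2.   0.4] F [-1.  -0.8 -0.7] w 39.1 q [-0.12  0.76  1.66  0.    0.73  0.21]
turn units left [-0.03 -0.02  0.02]
```

```bash
python3 -m crank '0 0 0 0.03 0 0 0.1'|grep -E "pos|force"; python3 go.py;  python3 bl.py 28 w19.png b;python3 - <<'E'
from h import *
s=shot('side','side14.png')
a=cv2.imread('pics/side14.png')[200:340,130:290]; cv2.imwrite('pics/c15.png',cv2.resize(a,None,fx=4.5,fy=4.2,interpolation=cv2.INTER_CUBIC))
E
```

```text
position: [0.5882, 0.0453, 0.0004]
ft_force: [-0.9, -1.2, -0.1]
t 13.85 tcp in block mm [75.9 -2.   0.4] F [-1.4  0.5 -0.1] w 39.4 q [-0.11  0.76  1.66  0.    0.73  0.21]
turn units left [-0.03 -0.02  0.02]
(np.int32(382), np.int32(70)) [176.2 -48.1]
(np.int32(367), np.int32(248)) [ 89.  -48.3]
(np.int32(192), np.int32(247)) [89.4 44.7]
(np.int32(177), np.int32(70)) [176.1  44.5]
```

View pics/c15.png

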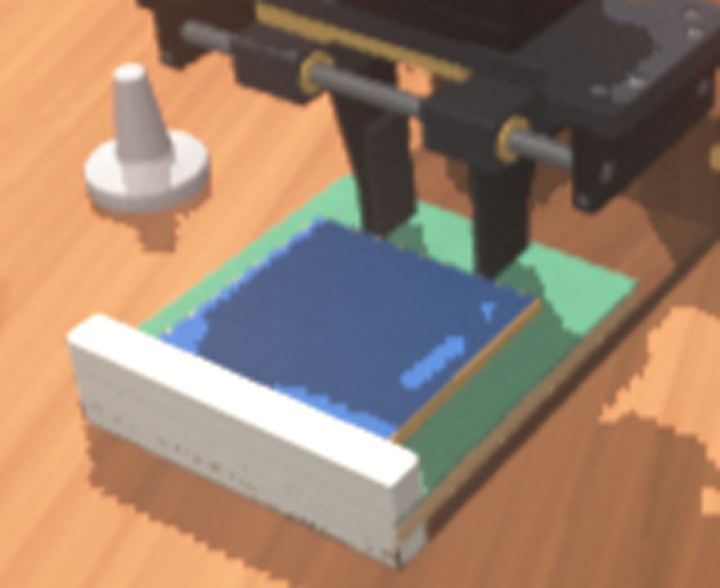

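View pics/w19.png

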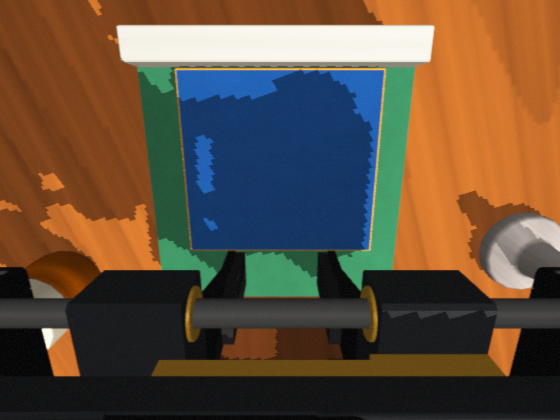

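```bash
python3 -m crank '0 0 0 0.03 0 0 0.1'|grep -E "pos|force"; python3 -m crank '0 0 0 0.03 0 0 0.1'|grep -E "pos|force"; python3 go.py
```

```text
position: [0.5885, 0.0464, 0.0004]
ft_force: [-2.1, -3.7, 0.6]
position: [0.5885, 0.0466, 0.0004]
ft_force: [-1.8, -6.5, 0.6]
t 14.2 tcp in block mm [77.2 -1.9  0.4] F [-6.7 -0.4  0.6] w 38.9 q [-0.11  0.76  1.65  0.    0.73  0.22]
turn units left [-0.03  0.    0.03]
```

The force rose to 6.7 N and the advance stopped, so the blank is against the stop. I'll back off and check.

```bash
python3 -m crank '0 0 0 -0.2 0 0 0.1;0 0 0 -0.4 0 0 0.1;0 0 0 0 0 -0.8 0.1;0 0 0 0 0 -1 0.1;0 0 0 0 0 -1 0.1'|grep -E "pos|force"; python3 - <<'E'
from h import *
shot('wrist','w20.png');s=shot('side','side15.png'); c=shot('scene','scene15.png')
a=cv2.imread('pics/side15.png')[200:340,130:290]; b=cv2.imread('pics/scene15.png')[170:310,260:430]
cv2.imwrite('pics/c16.png',np.hstack([cv2.resize(a,(400,400)),cv2.resize(b,(400,400))]))
for t in ['bur_stand','jar','ring_post']:
  for p in (s,c): print(t,[np.round(w(p,x['at']),3) for x in spotter.boxes_of(t,p)[:1]])
E
python3 bl.py 28 w21.png b; python3 go.py
```

```text
position: [0.5776, 0.0214, 0.1115]
ft_force: [0.4, 0.2, -0.4]
bur_stand [array([ 0.667, -0.142,  0.022])]
bur_stand [array([ 0.667, -0.164,  0.023])]
jar [array([0.454, 0.082, 0.038])]
jar [array([0.462, 0.056, 0.041])]
ring_post [array([0.722, 0.008, 0.019])]
ring_post [array([ 0.733, -0.01 ,  0.012])]
(np.int32(347), np.int32(49)) [176.6 -47.8]
(np.int32(341), np.int32(165)) [ 90.2 -48. ]
(np.int32(229), np.int32(165)) [90.1 44.2]
(np.int32(224), np.int32(49)) [176.8  43.7]
t 15.32 tcp in block mm [ 50.6   0.6 109.4] F [-0.2  0.5  0. ] w 39.1 q [-0.16  0.58  1.62  0.    0.95  0.17]
turn units left [-0.14 -0.01  0.01]
```

View pics/c16.png

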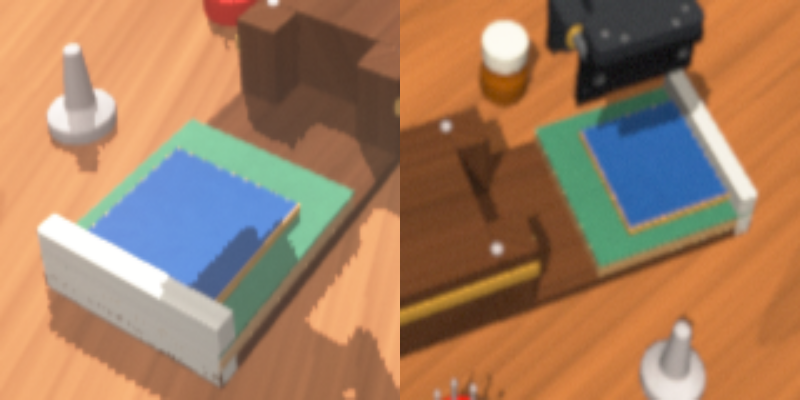

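View pics/w20.png

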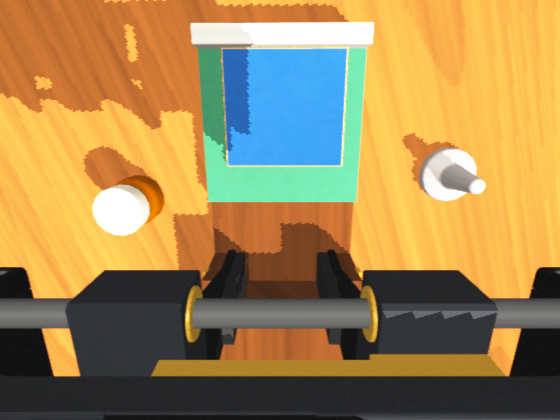

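Flush and square, with the bystanders where they were. Settle, then hand in.

```bash
python3 -m crank '0 0 0 0 0 -0.5 0.1;0 0 0 0 0 0 0.1;0 0 0 0 0 0 0.1'|grep -E "pos|force|time"; python3 -c "
from rig import robot
print(robot.hand_in())"
```

```text
time: 15.7
position: [0.5761, 0.0225, 0.1268]
ft_force: [0.8, -0.8, 0.1]
the job is handed in; nothing more can be done
None
```

I turned the brass blank over by pushing alone. It now lies blue side up on the green shelf against the end stop, and I handed the job in at 15.7 s. No verdict is reported, so what follows is from my own measurements.

**What I did:** With the two fingers about 39 mm apart, I pushed the blank square along the deck until it dropped into the groove. I swung it past upright at about 1–3 N and it fell blue side up. I then slid it along the shelf until the force rose to 6.7 N and the fingers stopped advancing, backed off and lifted clear.

**Last checks:**
- **Squareness:** the blue outline is parallel to the stop within about 0.005 rad.
- **Position:** the centre is about 2 mm off the centre line.
- **Robot:** it touches nothing, with wrist force about 0.
- **Bystanders:** the spotter places the bur stand, jar and ring post within about 4 mm of where they started; the ring post was compared from one camera only.

**What disagreed:**
- **Finger ends:** they sit about 25 mm short of the reported TCP. The side picture showed this, and I confirmed it by touching the deck, which read 28–35 N on the deck only. All finger heights were set from that contact.
- **Distance to the stop:** from the fitted block pose the centre comes out near 133 mm, not the nominal 131 for a flush blank. I put that down to a 2 mm error in the fitted block pose. The contact force and the pictures showed no gap, and 133 is still inside the 127–134 mm window.

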